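Twist the cap off the tea canister and park it on the tray

TASK

Open the tea canister: unscrew its green twist cap anticlockwise (its yellow crank knob is there to be pushed round) until the thread lets go, without forcing the cap. Then lift the cap off and set it down gently the right way up, wholly on the cork coaster on the round tray. Leave the cups, jar, bowl, kettle and teapot where they stand.

Things in the scene. Friction and masses are not known exactly. Their poses are not given: they have to be found in the camera images.
- cap_fin (a point): Middle of the upright grip fin at the centre of the loose green twist cap's flat top (cap 100 g, fin 28 mm long along x, 12 mm thick, 28 mm high: 14 mm above and below this point); z up. x points to the yellow crank knob. Pinch the fin across its thickness (along y) to lift the cap. 61 mm above the cap's lower rim.
- crank_knob (a point): Middle of the yellow crank knob, 18 mm across, 28 mm high (14 mm above and below this point), standing on an ear of the cap 42 mm from the cap's axis along +x. It spins freely on its pin, so that closed fingers, held at a fixed orientation behind it, can push it round the canister in circles with a few newtons.
- cap: The same cap; origin at the centre of its lower rim, 61 mm below cap_fin, same axes. Round part 75 mm across, 47 mm high, hollow, open below, with a guide stem inside; flat on its rim it stands level. Screwed on by a coarse, easy right-hand thread: anticlockwise from above unscrews it.
- neck_top (a point): Centre of the top of the canister's neck, hidden in the cap. Thread: the cap climbs 9 mm a turn and lets go after about 2 turns (16 to 18 mm of climb); turned on, it stays loose and may drop back 9 mm. Until then a light pull is held after 2 to 3 mm of play. When it lets go it must still be lifted some 22 mm to clear the neck.
- canister: White plastic tea canister, 84 mm across, shoulder 75 mm and top of neck 116 mm above its foot, held in a dark wooden cradle 104 mm square that is screwed down: it cannot move or turn. Origin at the centre of the foot, on the cabinet top; z is the axis of the thread. With the cap on, fin and knob end about 153 mm above the foot.
- coaster (a point): Centre of the upper face of a cork coaster, 104 mm across, glued on the tray; its top is 8 mm above the cabinet top.
- tray: Round aluminium tray, 300 mm across inside its low rim (12 mm high, 308 mm outside), heavy and stuck down. Origin at the centre of its underside; floor 4 mm up; the coaster's centre lies 70 mm from the tray's centre along its +x.
- cup0: Thick green glass tea cup on the tray, 66 mm across the rim, 68 mm high; origin at the centre of its foot.
- cup1: Second cup, the same.
- cup2: Third cup, the same.
- kettle: Stainless kettle on its black base, 170 mm across and 204 mm high with a handle and spout reaching 135 mm out; origin at the centre of its foot. To be left alone.
- teapot: Blue ceramic teapot with a chipped lid, 144 mm across and 124 mm high, spout and handle reaching 120 mm out; origin at the centre of its foot. To be left alone.
- tea_jar: Amber glass jar with a steel lid, 70 mm across, 100 mm high; origin at the centre of its foot. To be left alone.
- sugar_bowl: White ceramic bowl, 96 mm across, 55 mm high; origin at the centre of its foot. To be left alone.
Mind the look-alikes: they are no part of the job. What is shaped like the cap but red is not meant.

How it is judged:
On the way, in this order (a step that is already met when the one before it is completed fails the run):
1. the cap has been unscrewed: it has climbed the thread and is loose at the top of the neck (z of cap in the frame of canister above 0.0925 m and horizontal distance between cap and canister below 0.012 m and angle between cap's own z axis and vertical below 0.3 rad), for 0.1 s.
2. the cap has been lifted clear of the neck (z of cap in the frame of canister above 0.118 m), for 0.1 s.
At the end, for the whole second after the job is handed in: The cap stands fin upwards, level to 0.1 rad, wholly on the cork coaster (centres within 18 mm), at rest and released (horizontal distance between cap and coaster below 0.018 m and z of cap in the frame of coaster between -0.004 and 0.004 m and angle between cap's own z axis and vertical below 0.1 rad and linear speed of cap below 0.02 m/s and contact force between the fingers and cap below 0.1 N); the robot touches nothing.
It fails at once if the cap was forced: over 60 N between cap and canister (contact force between cap and canister above 60 N).
It fails at once if the cap was dropped (falling faster than 0.65 m/s, untouched) (linear speed of cap above 0.65 m/s and contact force between the fingers and cap below 0.01 N).
It fails at once if a cup, the kettle, the teapot, the jar or the bowl was moved more than 20 mm (distance of any of cup0, cup1, cup2, kettle, teapot, tea_jar, sugar_bowl from where it was at the start of the episode above 0.02 m).
It also fails if it takes over 72 s, if anything falls off the work surface, if the arm or the gripper's body presses on something with over 40 N, if the wrist force passes 120 N, or if a joint passes its speed limit or range.

ROBOT

A 7-joint arm with a two-finger parallel gripper is mounted at the origin on the work surface. World frame = base frame: x ahead of the robot, y to its left, z up, the work surface at z = 0. Lengths are in m, angles in rad, forces in N, time in s.
With the tool pointing down it reaches from about 0.4 to 0.85 m from the base axis. Payload 10.4 kg.
Tool frame: the origin (TCP) lies between the finger pads; the fingertips stand ahead of it and the grasp point (between the pads) lies 6 mm ahead of it (finger_overhang is the z of the fingertips in the tool frame, in m); z points along the fingers, y is the direction in which the jaws open and shut (so a half turn about z gives the same grasp; the last joint's range is limited). The gripper opens to 85 mm and grips with 20 to 120 N. Pads are 22 mm wide; open, the fingers measure 114 mm over their backs; the gripper's body (76 mm by 85 mm) begins 54 mm behind the grasp point. The pads swing forward as they close: fully open they stand 13 mm farther back than shut.
Start: joints at [1.325, 0.332, -0.065, 1.46, 0.022, 1.35, -0.088], TCP at [0.138, -0.61, 0.256] pointing down, gripper open.
Joint ranges: [-2.6, 2.6], [-0.5, 2.12], [-1.47, 1.34], [0.16, 2.42], [-1.27, 4.41], [0.06, 2.06], [-2.6, 2.6]. Speed limits (rad/s): [2.22, 2.22, 2.79, 2.79, 3.14, 3.14, 3.14].

INTERFACE

Orientations are given as a unit quaternion [x, y, z, w].
In Python, from workcell import * gives the robot as it stands.
- The arm moves only by the shell command python3 -m creep 'ROWS' [FORCE]. ROWS is JSON, a list of rows, each a list of 7 numbers: the turn, a rotation vector about the tool's x, y, z in rad, then the shift along the tool's x, y, z in mm, then the closure in counts, from 0 (fully open) to 255 (shut). In form: [[wx, wy, wz, dx, dy, dz, claw], ...]. A call has 1 to 8 rows; each row shifts and turns the commanded pose from where the row before left it, along the tool's axes as they then stand; what a row does not reach is not made up. A row lasts 1/10 s, in which the tool goes at most 50 mm and 8.59 degrees, less where a joint would pass 70% of its speed; a pose out of reach is approached as far as the arm can. A call is refused whole if a number of a shift passes 50 or a number of a turn 0.15, either way. A call with a gripper value outside its range is refused whole. The fingers move at their own pace and stop on an object; FORCE is the grip in N (left out, the last holds). Time passes only in rows, so rows that do not move let the fingers close. It gives the time, the measured TCP pose, the force and the opening at its end, in the units of the state.
- get_obs(): the state, without advancing time (a new reading comes with each control period).
- camera(name): name is "side" or "top"; returns (picture, depth): 400x640x3 uint8, blue, green, red; 400x640 float32, m along the optical axis (not along the pixel's ray), 0 where there is no reading.
- camera_model(name): a dict with "camera_matrix" (3x3 intrinsics, pixels), "R" (3x3) and "t" (3): a world point X has camera coordinates R X + t. Camera axes: x right, y down, z forward; pixel columns grow to the right and rows downward; lengths in m; the calibration is good to about 2 mm. A picture is of the moment at which its call begins. camera_model takes no time and is no camera call.
- hand_in(): hands the job in, once; it reports no verdict.
The state is a dict: "clock": time; "joint_pos": joint angles; "joint_velocities": joint speeds; "tau": joint torques, N m; "position": TCP position; "ee_rot": TCP orientation; "ft_force": force on the tool from outside, world axes, zero at the start; "torque": the same for the moment, N m; "grip_width": opening from 0.0 (shut) to 1.0 (fully open).
Only numpy, scipy, OpenCV 4.12 (cv2) and the standard library are available. Lean on these libraries where they do the work, as an engineer would, in place of code of your own. Each camera call takes 0.05 s, during which the arm holds its last target.

## Working session

There is one attempt and no reset: what is moved stays moved. The work goes in short steps, Python scripts to look and compute and a shell command to move; the robot and the scene stay as the last step left them, time stands still between calls to the robot, and variables do not carry over. Pictures are saved under pics/ and viewed, and the job is handed in when it is done.

```bash
ls; mkdir -p pics; python3 - <<'E'
from workcell import *
import cv2
o=get_obs()
for k,v in o.items(): print(k,v)
try: print(finger_overhang)
except Exception as e: print(e)
import numpy as np
for n in("side","top"):
    p,d=camera(n); cv2.imwrite(f"pics/{n}0.png",p); np.save(f"pics/{n}0.npy",d)
    print(n,camera_model(n))
E
```

```text
pics
clock 0.0
joint_pos [ 1.32540214  0.33285226 -0.06471007  1.4609244   0.02158745  1.34990784
 -0.0885034 ]
joint_velocities [ 0.00029586  0.00068107 -0.0001114   0.00081015  0.00020331 -0.00015499
  0.00236725]
tau [ 4.01588632e-04 -6.25440717e+01  4.94728459e-02 -3.91617107e+01
  1.63824140e-02  9.66484426e-03  9.91041361e-06]
position [ 0.13802903 -0.60922317  0.25553626]
ee_rot [ 9.93800181e-01  1.11178741e-01 -1.02266569e-04 -6.90909398e-04]
ft_force [-0.13748201  0.08193078 -0.03933867]
torque [-0.03615689 -0.06273724 -0.01234986]
grip_width 1.00031140135876
0.025
side {'camera_matrix': array([[448.2276889 ,   0.        , 326.41347259],
       [  0.        , 448.2276889 , 199.28139961],
       [  0.        ,   0.        ,   1.        ]]), 'R': array([[-0.71853792, -0.69538413,  0.01200706],
       [-0.51799275,  0.52356013, -0.67643795],
       [ 0.46409779, -0.49226589, -0.73640175]]), 't': array([0.39875878, 0.39349403, 1.43881574])}
top {'camera_matrix': array([[484.13862388,   0.        , 327.47930019],
       [  0.        , 484.13862388, 197.29799458],
       [  0.        ,   0.        ,   1.        ]]), 'R': array([[ 0.02361586, -0.99971729,  0.00276288],
       [-0.98512072, -0.02374148, -0.17021608],
       [ 0.17023355,  0.00129803, -0.98540289]]), 't': array([-0.03655987,  0.60061329,  1.89284599])}
```

View pics/side0.png

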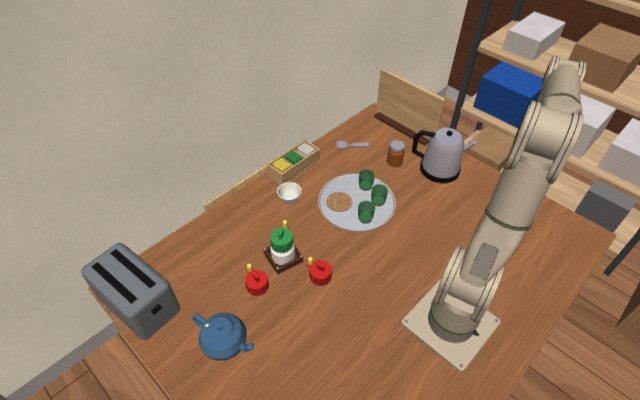

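View pics/top0.png

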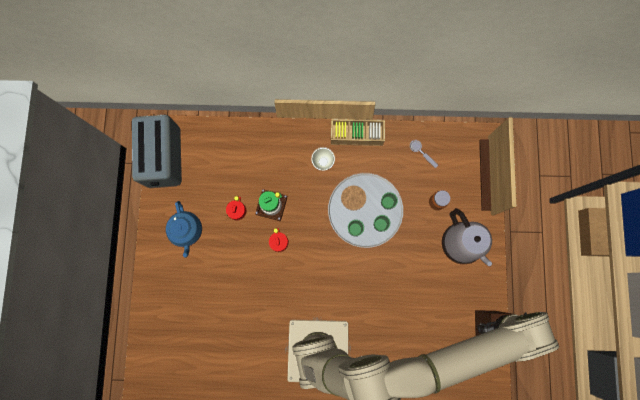

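Candidates for the cap: green cap on the white canister (top 270,201; side 282,240). Look-alikes: red caps at top (235,210) and (278,241), green cups at (389,201), (381,223), (356,229), and a green packet in the box at (358,130). I choose the green one standing in the dark cradle with the yellow knob. Next: a close crop and measurements.

```bash
cat > h.py <<'E'
import numpy as np,cv2
from workcell import *
def ray(n,u,v):
    m=camera_model(n);K=m["camera_matrix"];R=np.array(m["R"]);t=np.array(m["t"])
    d=R.T@np.linalg.solve(K,[u,v,1.]);return -R.T@t,d
def onplane(n,u,v,z):
    c,d=ray(n,u,v);return c+d*(z-c[2])/d[2]
def tri(a,b):
    (c1,d1),(c2,d2)=ray("top",*a),ray("side",*b)
    s=np.linalg.lstsq(np.c_[d1,-d2],c2-c1,rcond=None)[0]
    p,q=c1+d1*s[0],c2+d2*s[1];return (p+q)/2,np.linalg.norm(p-q)
def proj(n,X):
    m=camera_model(n);x=m["camera_matrix"]@(np.array(m["R"])@X+m["t"]);return x[:2]/x[2]
def cloud(n,d):
    m=camera_model(n);K=m["camera_matrix"];v,u=np.mgrid[:400,:640]
    P=np.stack([(u-K[0,2])/K[0,0]*d,(v-K[1,2])/K[1,1]*d,d],-1)
    return (P-m["t"])@np.array(m["R"])
def blobs(img,lo,hi,box,amin=8):
    h=cv2.cvtColor(img,cv2.COLOR_BGR2HSV);m=cv2.inRange(h,lo,hi);k=np.zeros_like(m);x0,y0,x1,y1=box;k[y0:y1,x0:x1]=m[y0:y1,x0:x1]
    n,l,s,c=cv2.connectedComponentsWithStats(k);return [(tuple(c[i].round(2)),s[i].tolist()) for i in range(1,n) if s[i][4]>=amin],l
E
python3 - <<'E'
from h import *
t=cv2.imread("pics/top0.png");s=cv2.imread("pics/side0.png")
a=cv2.resize(t[175:265,215:305],(400,400),interpolation=cv2.INTER_NEAREST);b=cv2.resize(s[210:300,240:330],(400,400),interpolation=cv2.INTER_NEAREST)
cv2.imwrite("pics/crop0.png",np.hstack([a,b]))
dt=np.load("pics/top0.npy");ds=np.load("pics/side0.npy")
for n,img,d,box in(("top",t,dt,(245,180,300,225)),("side",s,ds,(262,210,305,270))):
    P=cloud(n,d)
    for nm,lo,hi in(("green",(45,100,40),(80,255,255)),("yellow",(22,120,100),(34,255,255))):
        B,l=blobs(img,lo,hi,box,3)
        for c,st in B:
            q=P[int(round(c[1])),int(round(c[0]))]
            print(n,nm,c,st,q.round(4))
    print(n,"max z in green",)
P=cloud("top",dt)
for u,v in((300,300),(200,350),(340,220),(354,198)): print(u,v,P[v,u].round(4))
B,l=blobs(t,(5,60,80),(25,200,255),(325,170,405,250),30)
print("cork",B,[onplane("top",*c,0.008) for c,_ in B])
B,l=blobs(s,(5,60,80),(25,200,255),(322,185,360,215),30)
print("cork side",B,[onplane("side",*c,0.008) for c,_ in B])
E
```

```text
top green (np.float64(268.46), np.float64(200.56)) [259, 191, 23, 20, 317] [0.5668 0.2052 0.1365]
top yellow (np.float64(277.23), np.float64(194.14)) [275, 192, 5, 6, 22] [0.5926 0.1705 0.1489]
top yellow (np.float64(258.0), np.float64(201.0)) [258, 200, 1, 3, 3] [ 0.5887  0.2642 -0.0052]
top max z in green
side green (np.float64(281.2), np.float64(239.29)) [270, 225, 23, 27, 455] [0.5583 0.2171 0.1259]
side yellow (np.float64(284.65), np.float64(223.62)) [283, 220, 5, 8, 34] [0.5824 0.1754 0.1481]
side max z in green
300 300 [ 0.193   0.0775 -0.0029]
200 350 [-0.0075  0.4621 -0.0019]
340 220 [ 0.5159 -0.0753  0.0106]
354 198 [ 0.6079 -0.1309  0.0116]
cork [((np.float64(362.94), np.float64(208.63)), [325, 170, 80, 80, 2009]), ((np.float64(353.12), np.float64(197.47)), [341, 186, 25, 24, 482])] [array([ 0.56529137, -0.16833195,  0.008     ]), array([ 0.61065771, -0.12747984,  0.008     ])]
cork side [((np.float64(338.75), np.float64(201.28)), [326, 192, 26, 20, 395])] [array([ 0.60779971, -0.12477227,  0.008     ])]
```

View pics/crop0.png

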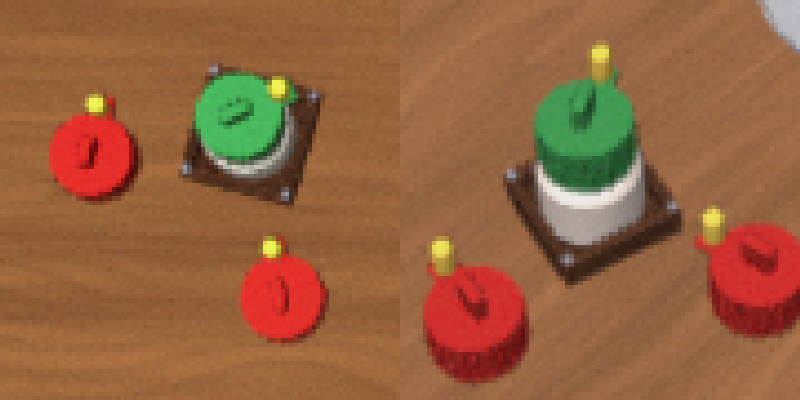

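The crop shows the green cap on the white canister: cap centre at about top (268.5,201), fin along the line to the yellow knob at (277,194). The red caps lie beside it on the table. Next I'll refine the axis.

```bash
python3 - <<'E'
from h import *
t=cv2.imread("pics/top0.png");s=cv2.imread("pics/side0.png")
dt=np.load("pics/top0.npy");P=cloud("top",dt)
# bright flat top of cap
h=cv2.cvtColor(t,cv2.COLOR_BGR2HSV)
m=cv2.inRange(h,(45,100,40),(80,255,255));k=np.zeros_like(m);k[185:218,255:290]=m[185:218,255:290]
ys,xs=np.nonzero(k); W=np.array([onplane("top",x,y,0.125) for x,y in zip(xs,ys)])
c=np.median(W,0)
# opened mask removes ear
o=cv2.morphologyEx(k,cv2.MORPH_CLOSE,np.ones((3,3)));o=cv2.morphologyEx(o,cv2.MORPH_OPEN,cv2.getStructuringElement(cv2.MORPH_ELLIPSE,(11,11)))
cn=max(cv2.findContours(o,0,cv2.CHAIN_APPROX_NONE)[0],key=cv2.contourArea)
print("ellipse",cv2.fitEllipse(cn)); e=cv2.fitEllipse(cn)[0]
ax=onplane("top",*e,0.125);print("axis top",ax)
kt=onplane("top",277.23,194.6,0.151);print("knob top",kt,kt-ax,np.hypot(*(kt-ax)[:2]))
print("tri knob",tri((277.23,194.14),(284.65,223.62)))
# side: knob middle
print("knob side z.142",onplane("side",284.65,223.62,0.141))
# cradle screws
for n,img,x0,y0 in(("top",t,0,0),("side",s,0,0)):
    pass
for u,v in((215,72),(314,97),(287,195),(186,170)):
    uu,vv=215+u*90/400-.5,175+v*90/400-.5
    print("screw",uu,vv,P[int(round(vv)),int(round(uu))].round(4),onplane("top",uu,vv,0.02).round(4))
for u,v in((512,175),(672,207),(568,259)):
    uu,vv=240+(u-400)*90/400-.5,210+v*90/400-.5
    print("side screw",onplane("side",uu,vv,0.02).round(4))
# depth points flat top
M=o>0; Q=P[M]; Q=Q[(Q[:,2]>.1)]; print(np.median(Q,0), np.percentile(Q[:,2],[5,50,95]))
# side canister lower green boundary; cap top plane in side
E
```

```text
ellipse ((268.0489501953125, 200.67105102539062), (17.768823623657227, 19.60521125793457), 143.2098388671875)
axis top [0.56990661 0.20648053 0.125     ]
knob top [0.58994933 0.16930077 0.151     ] [ 0.02004272 -0.03717976  0.026     ] 0.04223795906714838
tri knob (array([0.59304777, 0.16999478, 0.13685498]), np.float64(0.0029026004514237677))
knob side z.142 [0.58903347 0.17142186 0.141     ]
screw 262.875 190.7 [0.6242 0.2403 0.0328] [0.6278 0.2426 0.02  ]
screw 285.15 196.325 [0.6072 0.151  0.0242] [0.6066 0.1507 0.02  ]
screw 279.075 218.375 [0.5145 0.1702 0.0394] [0.5154 0.1718 0.02  ]
screw 256.35 212.75 [0.5335 0.2645 0.0319] [0.5362 0.2649 0.02  ]
side screw [0.6319 0.2377 0.02  ]
side screw [0.5178 0.1692 0.02  ]
side screw [0.5398 0.2597 0.02  ]
[0.56801223 0.20503685 0.12560269] [0.11626946 0.12560269 0.15054295]
```

Measured: canister axis ≈ (0.570, 0.2065), knob ≈ (0.590, 0.170) (42 mm off the axis, azimuth −62°, as specified), coaster ≈ (0.609, −0.126). First I raise the tool, square the yaw, close the fingers and travel over.

```bash
python3 -m creep '[[0,0,0.11,0,0,-35,255],[0,0,0.113,0,0,-35,255],[0,0,0,34,-34,0,255],[0,0,0,34,-34,0,255],[0,0,0,34,-34,0,255],[0,0,0,34,-34,0,255],[0,0,0,34,-34,0,255],[0,0,0,34,-34,0,255]]' 20
```

```text
clock: 0.9
position: [0.3431, -0.4039, 0.3261]
ee_rot: [1.0, -0.0, -0.0, -0.0]
ft_force: [0.8, -0.9, 0.2]
grip_width: -0.004
```

```bash
python3 -m creep '[[0,0,0,17,-44,0,255],[0,0,0,17,-44,0,255],[0,0,0,17,-44,0,255],[0,0,0,17,-44,0,255],[0,0,0,17,-44,0,255],[0,0,0,17,-44,0,255],[0,0,0,17,-44,0,255],[0,0,0,17,-44,0,255]]'
python3 -m creep '[[0,0,0,17,-44,0,255],[0,0,0,17,-44,-0,255],[0,0,0,17,-44,0,255],[0,0,0,17,-44,0,255],[0,0,0,12,-42,0,255],[0,0,0,0,0,0,255]]'
python3 - <<'E'
from workcell import *
import cv2,numpy as np
print(get_obs()["joint_pos"].round(3),get_obs()["position"],get_obs()["ft_force"])
a,_=camera("top");b,_=camera("side")
cv2.imwrite("pics/c1.png",np.hstack([cv2.resize(a[150:250,210:330],(400,333)),cv2.resize(b[160:300,210:360],(357,333))]))
E
```

```text
clock: 1.7
position: [0.4783, -0.0518, 0.3262]
ee_rot: [1.0, -0.0, -0.0, 0.0]
ft_force: [1.1, 0.1, 0.2]
grip_width: 0.002
clock: 2.3
position: [0.5573, 0.1711, 0.3253]
ee_rot: [1.0, 0.004, -0.001, -0.002]
ft_force: [-0.2, -0.4, 0.3]
grip_width: 0.001
[ 0.256  0.304 -0.789  1.433  0.21   1.494 -2.089] [0.55734727 0.17109075 0.32529717] [-0.24407556 -0.39625289  0.34583558]
```

View pics/c1.png

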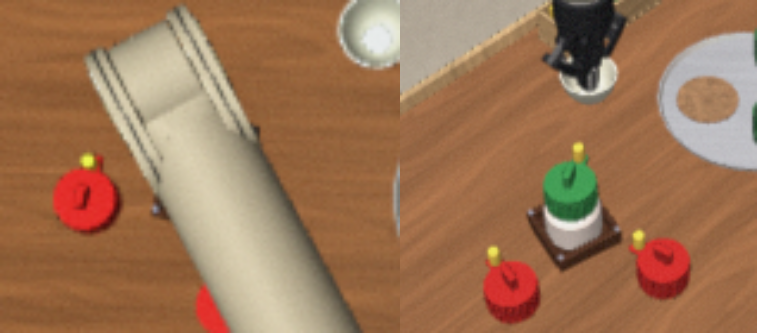

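Side view: gripper above and behind the canister, knob and cap free below it. Top view is covered by the arm. Descend in part and check the tip position.

```bash
python3 -m creep '[[0,0,0,0,0,40,255],[0,0,0,0,0,40,255],[0,0,0,0,0,40,255],[0,0,0,0,0,15,255],[0,0,0,0,0,0,255],[0,0,0,0,0,0,255]]'
python3 - <<'E'
from h import *
print(get_obs()["joint_pos"].round(3),get_obs()["position"],get_obs()["ft_force"])
b,_=camera("side")
cv2.imwrite("pics/c2.png",cv2.resize(b[195:275,230:330],(800,600),interpolation=cv2.INTER_CUBIC))
p=get_obs()["position"]
print(proj("side",p+[0,0,-.025]))
E
```

```text
clock: 3.0
position: [0.5591, 0.1641, 0.1931]
ee_rot: [1.0, -0.001, 0.001, -0.0]
ft_force: [1.0, -0.2, 0.8]
grip_width: -0.003
[ 0.253  0.38  -0.762  1.629  0.274  1.241 -2.134] [0.55910148 0.16406217 0.19305492] [ 1.03597658 -0.17886041  0.78230126]
[291.76089982 222.0395424 ]
```

View pics/c2.png

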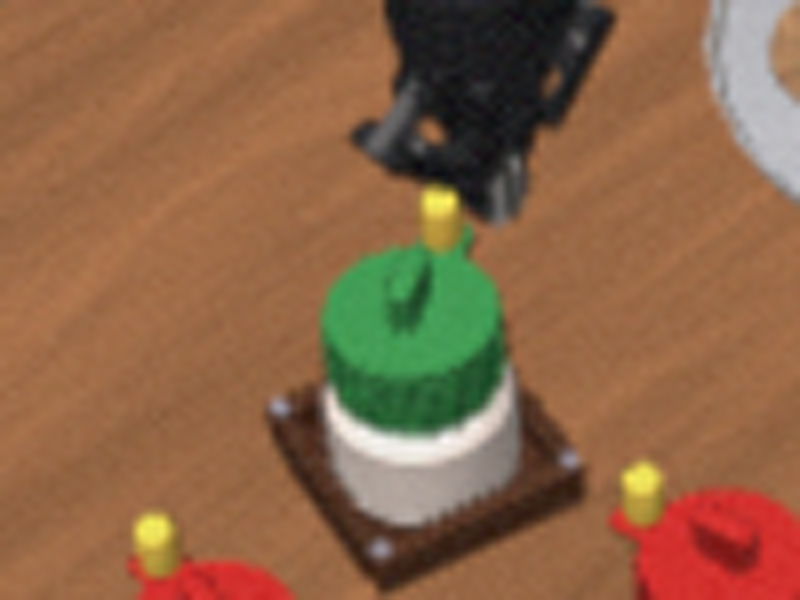

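Side view: tip at crop (500,215) as projected, behind the knob (440,215), clear of cap and fin; the linkage "wings" are well above. Lower behind the knob, then begin pushing round a 43 mm circle in 15° steps, climbing with the thread.

```bash
python3 -m creep '[[0,0,0,0,0,16,255],[0,0,0,0,0,16,255],[0,0,0,0,0,0,255]]'
python3 -m creep '[[0,0,0,11,1.5,0,255],[0,0,0,11,-1.5,0,255],[0,0,0,10.5,-4.3,-0.3,255],[0,0,0,9,-6.8,-0.3,255],[0,0,0,6.8,-9,-0.3,255],[0,0,0,0,0,0,255]]'
python3 - <<'E'
from h import *
p=get_obs()["position"];print(get_obs()["ft_force"],p, np.degrees(np.arctan2(p[1]-.2065,p[0]-.57)))
b,_=camera("side")
cv2.imwrite("pics/c3.png",cv2.resize(b[195:275,230:330],(800,600),interpolation=cv2.INTER_CUBIC))
E
```

```text
clock: 3.35
position: [0.5572, 0.1637, 0.1569]
ee_rot: [1.0, -0.0, -0.002, 0.001]
ft_force: [-0.2, -0.4, -0.6]
grip_width: -0.0
clock: 3.95
position: [0.6072, 0.1865, 0.1603]
ee_rot: [1.0, 0.001, 0.0, -0.001]
ft_force: [0.2, 0.2, 0.7]
grip_width: -0.001
[0.22324369 0.17238616 0.72269642] [0.607205   0.18646717 0.16032972] -28.29999823523985
```

View pics/c3.png

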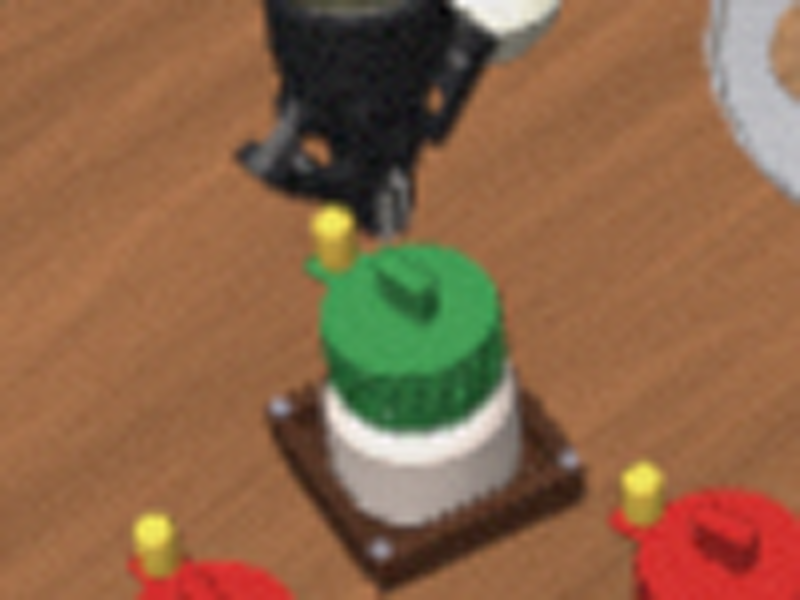

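The knob moved round smoothly (now crop (333,225)), force under 1 N. Continuing.

```bash
python3 -m creep '[[0,0,0,4.3,-10.4,-0.4,255],[0,0,0,1.5,-11,-0.4,255],[0,0,0,-1.5,-11,-0.4,255],[0,0,0,-4.3,-10.4,-0.4,255],[0,0,0,-6.8,-9,-0.4,255],[0,0,0,-9,-6.8,-0.4,255],[0,0,0,-10.4,-4.3,-0.4,255],[0,0,0,-11,-1.5,-0.4,255]]'
python3 - <<'E'
from h import *
p=get_obs()["position"];print(get_obs()["joint_pos"].round(2),get_obs()["ft_force"],p, np.degrees(np.arctan2(p[1]-.2065,p[0]-.57)))
b,_=camera("side")
cv2.imwrite("pics/c4.png",cv2.resize(b[195:275,230:330],(800,600),interpolation=cv2.INTER_CUBIC))
E
```

```text
clock: 4.8
position: [0.5682, 0.2494, 0.1635]
ee_rot: [1.0, 0.0, 0.0, 0.0]
ft_force: [1.2, -0.2, 0.3]
grip_width: -0.002
[ 0.08  0.49 -0.75  1.56  0.35  1.23 -2.3 ] [ 1.16644722 -0.2449958   0.30458405] [0.56819511 0.24938332 0.16345269] 92.41006761275099
```

View pics/c4.png

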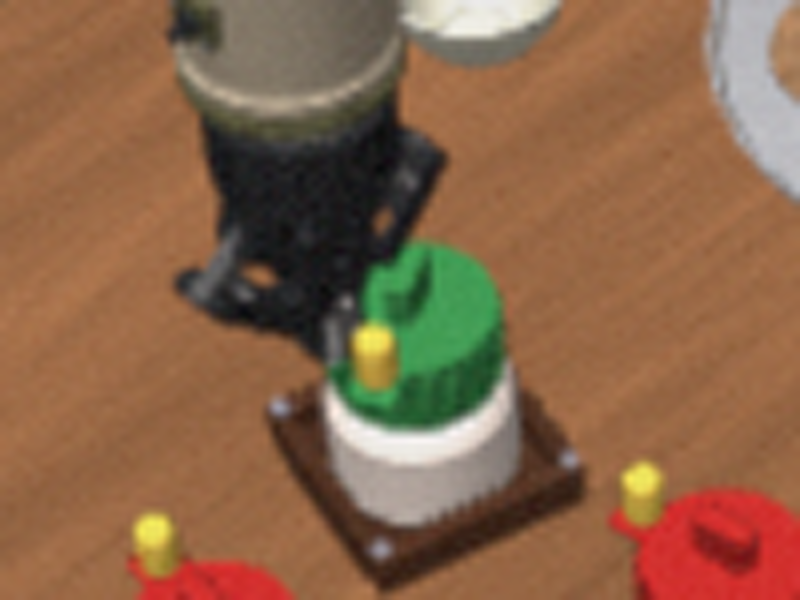

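Knob at crop (375,357), going round well. Continue with the near side.

```bash
python3 -m creep '[[0,0,0,-11,1.5,-0.4,255],[0,0,0,-10.4,4.3,-0.4,255],[0,0,0,-9,6.8,-0.4,255],[0,0,0,-6.8,9,-0.4,255],[0,0,0,-4.3,10.4,-0.4,255],[0,0,0,-1.5,11,-0.4,255],[0,0,0,1.5,11,-0.4,255],[0,0,0,4.3,10.4,-0.4,255]]'
python3 - <<'E'
from h import *
p=get_obs()["position"];print(get_obs()["joint_pos"].round(2),get_obs()["ft_force"],p, np.degrees(np.arctan2(p[1]-.2065,p[0]-.57)))
b,_=camera("side")
cv2.imwrite("pics/c5.png",cv2.resize(b[195:275,230:330],(800,600),interpolation=cv2.INTER_CUBIC))
E
```

```text
clock: 5.65
position: [0.5325, 0.183, 0.1667]
ee_rot: [1.0, -0.0, 0.0, 0.0]
ft_force: [-0.1, -1.3, -0.6]
grip_width: 0.004
[ 0.23  0.36 -0.77  1.71  0.27  1.18 -2.19] [-0.1288636  -1.27205722 -0.58911098] [0.53249208 0.18303679 0.16668298] -147.97182128157712
```

View pics/c5.png

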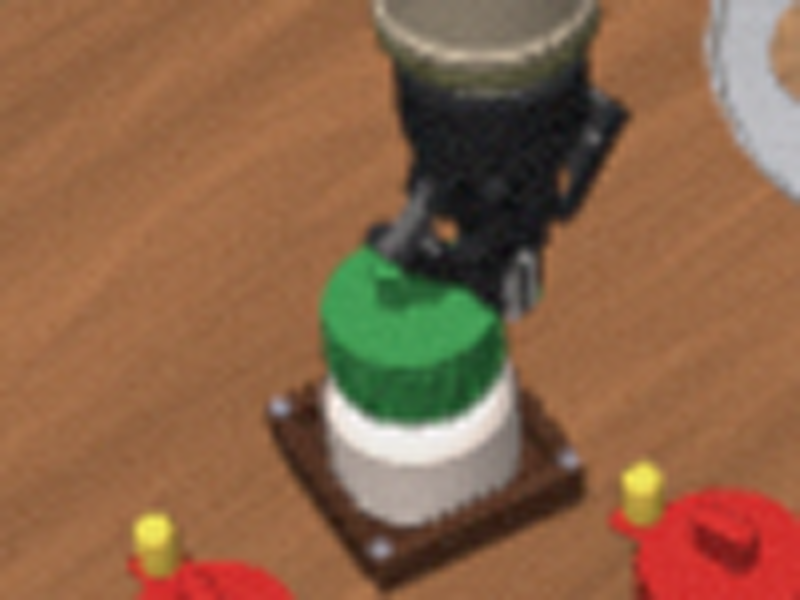

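Fin now faces along about x, knob hidden behind the finger; cap's lower edge has risen, showing more white. About 310° done; on with the second turn.

```bash
python3 -m creep '[[0,0,0,6.8,9,-0.4,255],[0,0,0,9,6.8,-0.4,255],[0,0,0,10.4,4.3,-0.4,255],[0,0,0,11,1.5,-0.4,255],[0,0,0,11,-1.5,-0.4,255],[0,0,0,10.4,-4.3,-0.4,255],[0,0,0,9,-6.8,-0.4,255],[0,0,0,6.8,-9,-0.4,255]]'
python3 -m creep '[[0,0,0,4.3,-10.4,-0.4,255],[0,0,0,1.5,-11,-0.4,255],[0,0,0,-1.5,-11,-0.4,255],[0,0,0,-4.3,-10.4,-0.4,255],[0,0,0,-6.8,-9,-0.4,255],[0,0,0,-9,-6.8,-0.4,255],[0,0,0,-10.4,-4.3,-0.4,255],[0,0,0,-11,-1.5,-0.4,255]]'
python3 - <<'E'
from h import *
p=get_obs()["position"];print(get_obs()["joint_pos"].round(2),get_obs()["ft_force"],p, np.degrees(np.arctan2(p[1]-.2065,p[0]-.57)))
b,_=camera("side")
cv2.imwrite("pics/c6.png",cv2.resize(b[195:275,230:330],(800,600),interpolation=cv2.INTER_CUBIC))
E
```

```text
clock: 6.5
position: [0.6076, 0.1848, 0.1696]
ee_rot: [1.0, -0.0, -0.0, 0.0]
ft_force: [-0.2, -0.1, 0.5]
grip_width: -0.002
clock: 7.3
position: [0.5682, 0.2494, 0.1731]
ee_rot: [1.0, 0.0, 0.0, 0.0]
ft_force: [1.3, 0.9, -0.4]
grip_width: -0.002
[ 0.08  0.48 -0.75  1.55  0.34  1.25 -2.29] [ 1.30464061  0.89560316 -0.36687213] [0.5682004  0.24935253 0.17310578] 92.40473592815316
```

View pics/c6.png

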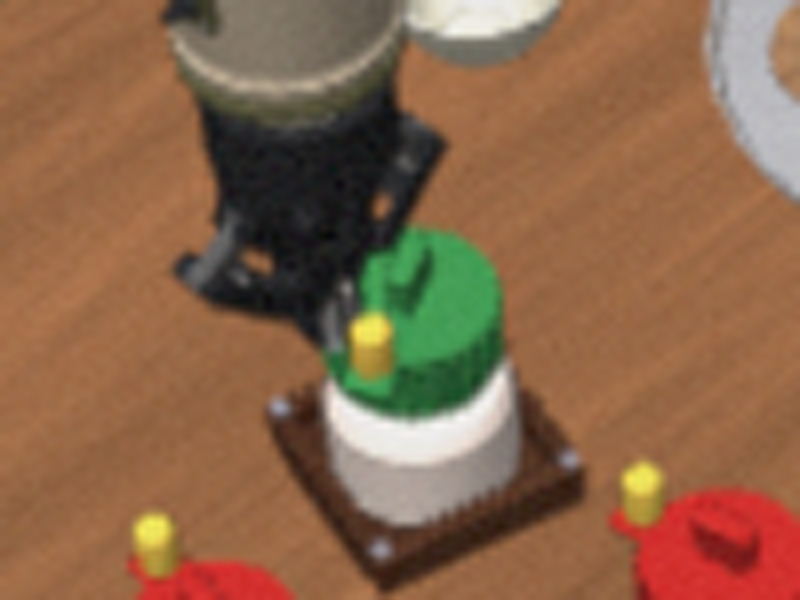

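Knob at crop (371,345), higher than a turn ago; about 560° done. Now in smaller portions.

```bash
python3 -m creep '[[0,0,0,-11,1.5,-0.4,255],[0,0,0,-10.4,4.3,-0.4,255],[0,0,0,-9,6.8,-0.4,255],[0,0,0,-6.8,9,-0.4,255],[0,0,0,-4.3,10.4,-0.4,255],[0,0,0,0,0,0,255]]'
python3 - <<'E'
from h import *
p=get_obs()["position"];print(get_obs()["joint_pos"].round(2),get_obs()["ft_force"],p, np.degrees(np.arctan2(p[1]-.2065,p[0]-.57)))
b,_=camera("side")
cv2.imwrite("pics/c7.png",cv2.resize(b[195:275,230:330],(800,600),interpolation=cv2.INTER_CUBIC)); cv2.imwrite("pics/c7raw.png",b)
E
```

```text
clock: 7.95
position: [0.528, 0.2145, 0.1751]
ee_rot: [1.0, -0.001, 0.0, 0.001]
ft_force: [0.0, 0.6, 0.5]
grip_width: 0.0
[ 0.17  0.37 -0.77  1.68  0.28  1.2  -2.24] [0.01047801 0.57728488 0.47495602] [0.5280326  0.21450177 0.17509804] 169.20519349278226
```

View pics/c7.png

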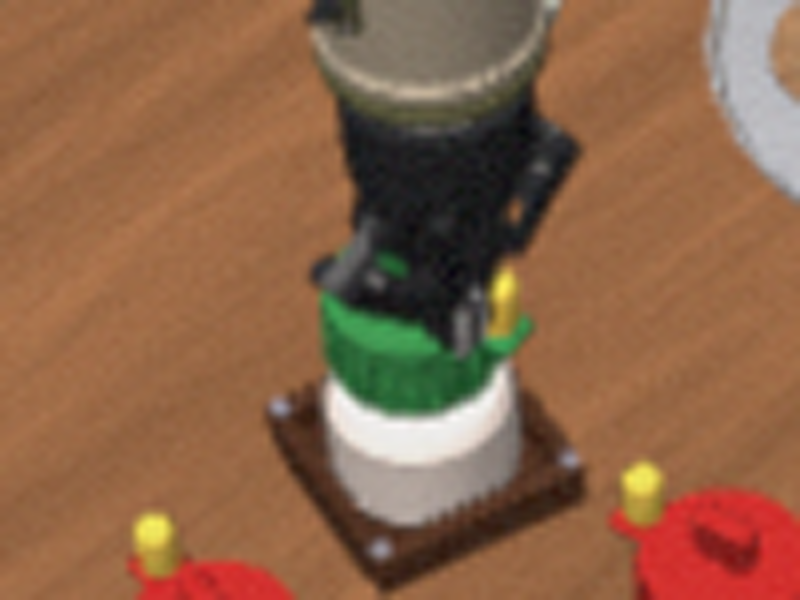

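```bash
cat >> h.py <<'E'
def rimrow(img,cols=range(276,288)):
    # sub-pixel green->white edge below cap, mean over columns; saturation profile
    h=cv2.cvtColor(img,cv2.COLOR_BGR2HSV)[:,:,1].astype(float);r=[]
    for c in cols:
        p=h[236:258,c]; k=len(p)-1
        hi=p[:8].max();lo=p.min();th=(hi+lo)/2
        i=np.nonzero((p[:-1]>th)&(p[1:]<=th))[0]
        if len(i): i=i[0]; r.append(236+i+(p[i]-th)/(p[i]-p[i+1]))
    return np.median(r),len(r)
E
python3 - <<'E'
from h import *
for n in("c3","c4","c5","c6","c7"):
    im=cv2.imread(f"pics/{n}.png");sm=cv2.resize(im,(100,80),interpolation=cv2.INTER_AREA);f=np.zeros((400,640,3),np.uint8);f[195:275,230:330]=sm
    print(n,rimrow(f))
print(rimrow(cv2.imread("pics/side0.png")),rimrow(cv2.imread("pics/c7raw.png")))
C=np.array([.570,.2065])
m=camera_model("side");cam=-np.array(m["R"]).T@m["t"];d=(cam[:2]-C);d/=np.linalg.norm(d)
for z in(.078,.083,.088,.0925,.096): print(z,proj("side",np.r_[C+d*.0375,z]))
for z in (.150,.155):
    k=onplane("side",293.1,235,z)[:2]-C;print(z,np.hypot(*k),np.degrees(np.arctan2(k[1],k[0])))
E
```

```text
c3 (np.float64(251.34552903967796), 12)
c4 (np.float64(251.13189338235293), 12)
c5 (np.float64(250.41381381381382), 12)
c6 (np.float64(249.3684777589657), 12)
c7 (np.float64(249.26667002417406), 12)
(np.float64(251.6578431372549), 12) (np.float64(248.99890109890111), 12)
0.078 [282.76198013 252.6694304 ]
0.083 [282.67368405 251.79883556]
0.088 [282.58495789 250.92400018]
0.0925 [282.50473403 250.132997  ]
0.096 [282.4420936  249.51536559]
0.15 0.04597065605803664 -157.97229690912687
0.155 0.04794051649075182 -162.1174973985543
```

Rim edge up 2.7 px ≈ 15 mm, knob at about 200° (≈620° turned) – the two agree. Another 45° and check.

```bash
python3 -m creep '[[0,0,0,-1.5,11,-0.4,255],[0,0,0,1.5,11,-0.4,255],[0,0,0,4.3,10.4,-0.4,255],[0,0,0,0,0,0,255]]'
python3 - <<'E'
from h import *
p=get_obs()["position"];print(get_obs()["ft_force"],p, np.degrees(np.arctan2(p[1]-.2065,p[0]-.57)))
b,_=camera("side");print(rimrow(b))
cv2.imwrite("pics/c8.png",cv2.resize(b[195:275,230:330],(800,600),interpolation=cv2.INTER_CUBIC))
E
```

```text
clock: 8.4
position: [0.5333, 0.1819, 0.1761]
ee_rot: [1.0, -0.002, 0.0, 0.001]
ft_force: [-0.2, -0.2, 0.5]
grip_width: -0.001
[-0.24481527 -0.17148908  0.52621955] [0.53329913 0.18190102 0.17607043] -146.1677876361869
(np.float64(248.88968008255932), 12)
```

View pics/c8.png

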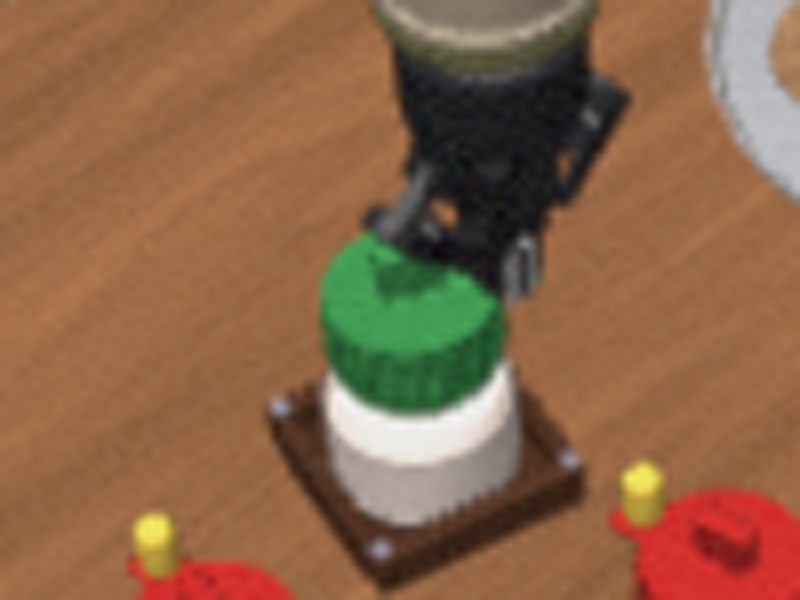

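```bash
python3 -m creep '[[0,0,0,6.8,9,-0.3,255],[0,0,0,9,6.8,-0.3,255],[0,0,0,0,0,0,255]]'
python3 - <<'E'
from h import *
p=get_obs()["position"];print(get_obs()["ft_force"],p, np.degrees(np.arctan2(p[1]-.2065,p[0]-.57)))
b,_=camera("side");print(rimrow(b))
b2,_=camera("side");print(rimrow(b2))
cv2.imwrite("pics/c9.png",cv2.resize(b[195:275,230:330],(800,600),interpolation=cv2.INTER_CUBIC))
E
```

```text
clock: 8.75
position: [0.5495, 0.1669, 0.1766]
ee_rot: [1.0, -0.001, 0.0, 0.0]
ft_force: [-0.8, -0.7, 0.5]
grip_width: -0.003
[-0.81363971 -0.69545618  0.52556194] [0.54947471 0.16694123 0.17661352] -117.42279557464087
(np.float64(248.5781776094276), 12)
(np.float64(248.6905657748049), 12)
```

View pics/c9.png

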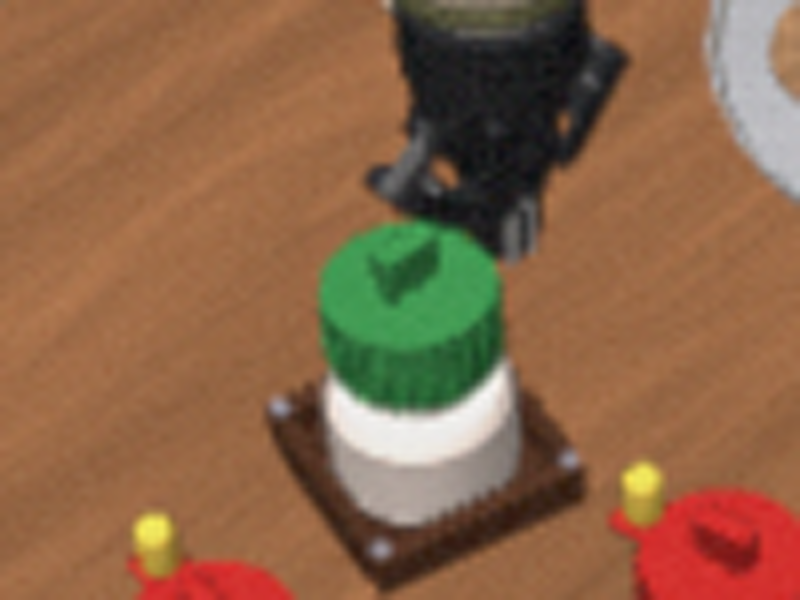

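```bash
python3 -m creep '[[0,0,0,10.4,4.3,-0.3,255],[0,0,0,0,0,0,255]]'
python3 - <<'E'
from h import *
p=get_obs()["position"];print(get_obs()["ft_force"],p, np.degrees(np.arctan2(p[1]-.2065,p[0]-.57)))
b,_=camera("side");print(rimrow(b))
b2,_=camera("side");print(rimrow(b2))
cv2.imwrite("pics/c10.png",cv2.resize(b[195:275,230:330],(800,600),interpolation=cv2.INTER_CUBIC));cv2.imwrite("pics/c10raw.png",b)
E
```

```text
clock: 9.05
position: [0.5596, 0.1635, 0.1771]
ee_rot: [1.0, -0.001, 0.0, 0.0]
ft_force: [-0.3, -0.0, 0.5]
grip_width: -0.0
[-0.27319481 -0.01362742  0.53074177] [0.55955727 0.16353396 0.17705084] -103.66064662272186
(np.float64(248.6818358112476), 12)
(np.float64(248.65059098205165), 12)
```

View pics/c10.png

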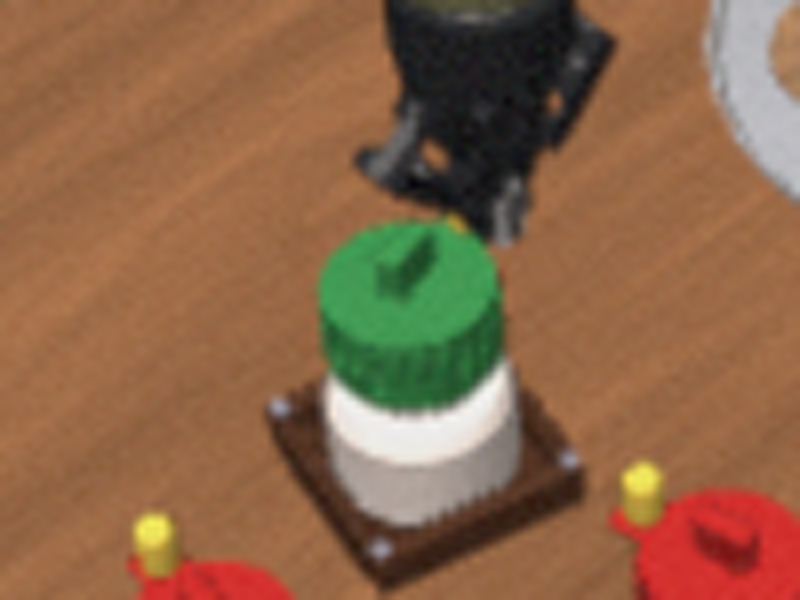

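The rim stopped rising (≈17 mm climb), so the thread has let go. Back the finger off, rise, and move aside for a clear look from both cameras.

```bash
python3 -m creep '[[0,0,0,-8,2,0,255],[0,0,0,0,0,-40,255],[0,0,0,0,0,-40,255],[0,0,0,0,45,-15,255],[0,0,0,0,45,0,255],[0,0,0,0,45,0,255],[0,0,0,0,45,0,255],[0,0,0,0,0,0,255]]'
python3 - <<'E'
from h import *
p=get_obs()["position"];print(get_obs()["joint_pos"].round(2),get_obs()["ft_force"],p)
b,_=camera("side");print(rimrow(b)); t,dt=camera("top")
cv2.imwrite("pics/s11.png",b);cv2.imwrite("pics/t11.png",t);np.save("pics/t11.npy",dt)
cv2.imwrite("pics/c11.png",np.hstack([cv2.resize(t[180:230,245:295],(400,400),interpolation=cv2.INTER_CUBIC),cv2.resize(b[210:270,255:315],(400,400),interpolation=cv2.INTER_CUBIC)]))
E
```

```text
clock: 9.95
position: [0.5496, -0.0251, 0.2717]
ee_rot: [1.0, -0.005, -0.0, 0.002]
ft_force: [0.8, 0.1, -1.3]
grip_width: -0.003
[ 0.55  0.22 -0.68  1.61  0.15  1.36 -1.73] [ 0.79512368  0.09801399 -1.32925368] [ 0.54964202 -0.02508447  0.27171095]
(np.float64(248.78982990786676), 12)
```

View pics/c11.png

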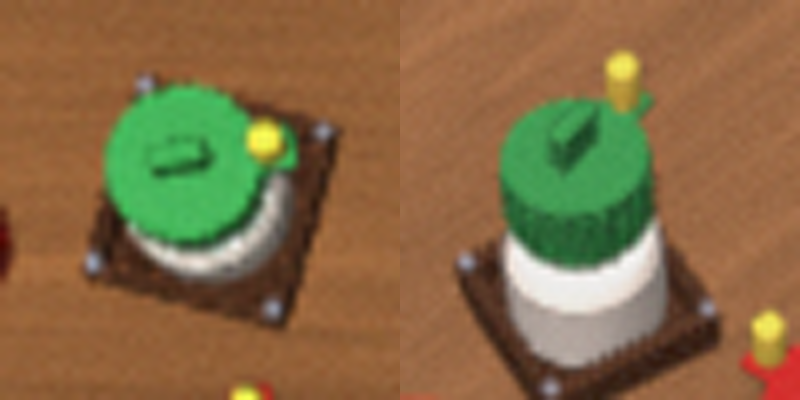

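Top crop: cap disc centre (185,163), knob (265,140), fin along that line; side crop: cap sits high and level, knob (622,80). Now measuring.

```bash
python3 - <<'E'
from h import *
t=cv2.imread("pics/t11.png");s=cv2.imread("pics/s11.png");P=cloud("top",np.load("pics/t11.npy"))
h=cv2.cvtColor(t,cv2.COLOR_BGR2HSV);m=cv2.inRange(h,(45,100,40),(80,255,255));k=np.zeros_like(m);k[183:218,250:290]=m[183:218,250:290]
o=cv2.morphologyEx(k,cv2.MORPH_CLOSE,np.ones((5,5)));o=cv2.morphologyEx(o,cv2.MORPH_OPEN,cv2.getStructuringElement(cv2.MORPH_ELLIPSE,(13,13)))
cn=max(cv2.findContours(o,0,cv2.CHAIN_APPROX_NONE)[0],key=cv2.contourArea);e=cv2.fitEllipse(cn);print(e)
B,_=blobs(t,(22,120,100),(34,255,255),(265,185,290,210),5);kn=B[0][0];print(B)
for dz in(.014,.0165,.018):
  a=onplane("top",*e[0],.125+dz);q=onplane("top",*kn,.1525+dz-.003);d=q-a
  print(dz,a[:2].round(4),q[:2].round(4),np.hypot(*d[:2]),np.degrees(np.arctan2(d[1],d[0])))
Q=P[o>0];print(np.median(Q[Q[:,2]>.1],0))
B2,_=blobs(s,(22,120,100),(34,255,255),(275,210,305,235),5);print(B2)
print(tri(kn,B2[0][0]),[onplane("side",*B2[0][0],z)[:2] for z in(.155,.158)])
# side: fin blob dark? cap flat-top centre in side via fin crop (573,137)
u,v=255+(573-400)*60/400-.5,210+137*60/400-.5;print(u,v,[onplane("side",u,v,z)[:2] for z in(.153,.156)])
E
```

```text
((267.5575256347656, 200.4228515625), (18.465383529663086, 19.190576553344727), 92.55879974365234)
[((np.float64(277.79), np.float64(197.05)), [276, 195, 5, 5, 19])]
0.014 [0.5685 0.2066] [0.5784 0.1655] 0.04234677125396349 -76.5477248478682
0.0165 [0.5681 0.2063] [0.578  0.1652] 0.042290979134685804 -76.55637518778306
0.018 [0.5679 0.2061] [0.5777 0.165 ] 0.042257504326807846 -76.56157635577347
[0.56654944 0.20561641 0.14299921]
[((np.float64(288.08), np.float64(221.79)), [286, 218, 6, 9, 39])]
(array([0.57888221, 0.16562838, 0.15478915]), np.float64(0.0024589005064677453)) [array([0.57762699, 0.16514065]), array([0.57568427, 0.16672156])]
280.45 230.05 [array([0.57070122, 0.20603653]), array([0.56877961, 0.20750969])]
```

Cap centre ≈ (0.5683, 0.2064), fin azimuth −76.5°, top at z ≈ 0.142–0.143 (climb ~17 mm), all consistent with the sizes given. Turn the tool to yaw +103.5° (the way the last joint has room) and half open the jaws.

```bash
python3 -m creep '[[0,0,-0.15,0,0,0,100],[0,0,-0.15,0,0,0,100],[0,0,-0.15,0,0,0,100],[0,0,-0.15,0,0,0,100],[0,0,-0.15,0,0,0,100],[0,0,-0.15,0,0,0,100],[0,0,-0.15,0,0,0,100],[0,0,-0.15,0,0,0,100]]'
python3 -m creep '[[0,0,-0.15,0,0,0,100],[0,0,-0.15,0,0,0,100],[0,0,-0.15,0,0,0,100],[0,0,-0.15,0,0,0,100],[0,0,-0.006,0,0,0,100],[0,0,0,0,0,0,100]]'
cat >> h.py <<'E'
from scipy.spatial.transform import Rotation as Ro
def go(x,y,z):
    o=get_obs();R=Ro.from_quat(o["ee_rot"]).as_matrix();p=np.array(o["position"])
    print("pos",p.round(4),"yaw",np.degrees(np.arctan2(R[1,0],R[0,0])).round(2),"tilt",np.degrees(np.arccos(-R[2,2])).round(2),"grip",round(o["grip_width"],3),"F",np.round(o["ft_force"],1),"t",o["clock"])
    print("tool shift mm",(R.T@(np.array([x,y,z])-p)*1000).round(1))
E
python3 - <<'E'
from h import *
print(get_obs()["joint_pos"].round(2));go(.5683,.2064,.235)
E
```

```text
clock: 10.85
position: [0.55, -0.0154, 0.2722]
ee_rot: [0.823, 0.568, 0.0, -0.0]
ft_force: [0.3, -0.3, -1.0]
grip_width: 0.606
clock: 11.45
position: [0.5501, -0.0164, 0.2722]
ee_rot: [0.62, 0.784, 0.0, -0.0]
ft_force: [0.2, 0.5, 0.4]
grip_width: 0.61
[ 0.73  0.28 -0.92  1.6   0.22  1.38  0.02]
pos [ 0.5501 -0.0164  0.2722] yaw 103.33 tilt 0.01 grip 0.61 F [0.2 0.5 0.4] t 11.45
tool shift mm [212.6  69.   37.2]
```

```bash
python3 -m creep '[[0,0,0,42.5,13.8,0,100],[0,0,0,42.5,13.8,0,100],[0,0,0,42.5,13.8,0,100],[0,0,0,42.5,13.8,10,100],[0,0,0,42.6,13.8,22,100],[0,0,0,0,0,0,100],[0,0,0,0,0,0,100]]'
python3 - <<'E'
from h import *
go(.5683,.2064,.171)
b,_=camera("side")
cv2.imwrite("pics/c12.png",cv2.resize(b[195:275,230:330],(800,600),interpolation=cv2.INTER_CUBIC))
E
```

```text
clock: 12.15
position: [0.567, 0.2071, 0.2395]
ee_rot: [0.619, 0.785, -0.0, -0.001]
ft_force: [0.4, -0.8, -0.0]
grip_width: 0.609
pos [0.567  0.2071 0.2395] yaw 103.49 tilt 0.08 grip 0.609 F [ 0.4 -0.8 -0. ] t 12.15
tool shift mm [-1.   1.2 68.5]
```

View pics/c12.png

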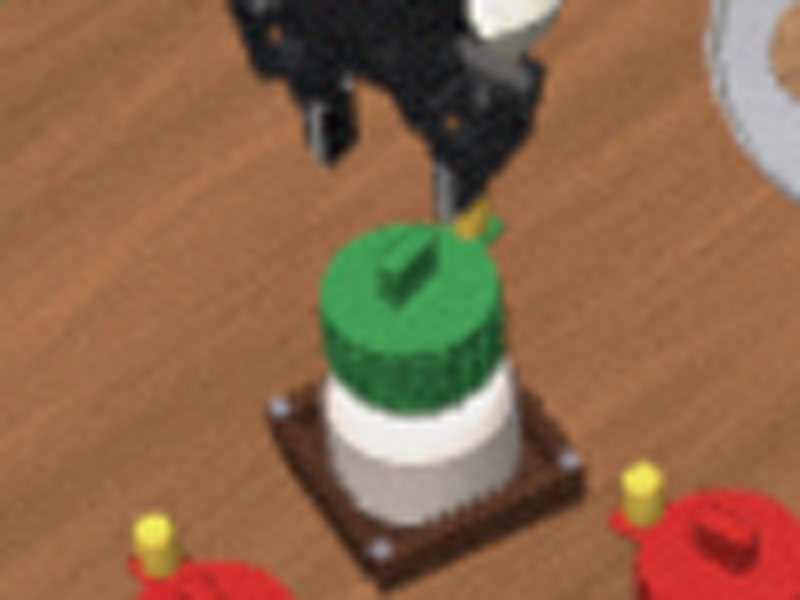

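Side view: jaws at crop (330,140) and (450,190) astride the line of the fin (410,270). Descend.

```bash
python3 -m creep '[[0,0,0,-1,1,20,100],[0,0,0,0,0,20,100],[0,0,0,0,0,10,100],[0,0,0,0,0,0,100]]'
python3 - <<'E'
from h import *
go(.5683,.2064,.171)
b,_=camera("side")
cv2.imwrite("pics/c13.png",cv2.resize(b[195:275,230:330],(800,600),interpolation=cv2.INTER_CUBIC))
E
```

```text
clock: 12.6
position: [0.5691, 0.2029, 0.1893]
ee_rot: [0.62, 0.784, -0.001, -0.0]
ft_force: [-0.2, -0.1, 0.3]
grip_width: 0.608
pos [0.5691 0.2029 0.1893] yaw 103.31 tilt 0.1 grip 0.608 F [-0.2 -0.1  0.3] t 12.6
tool shift mm [ 3.6  0.1 18.3]
```

View pics/c13.png

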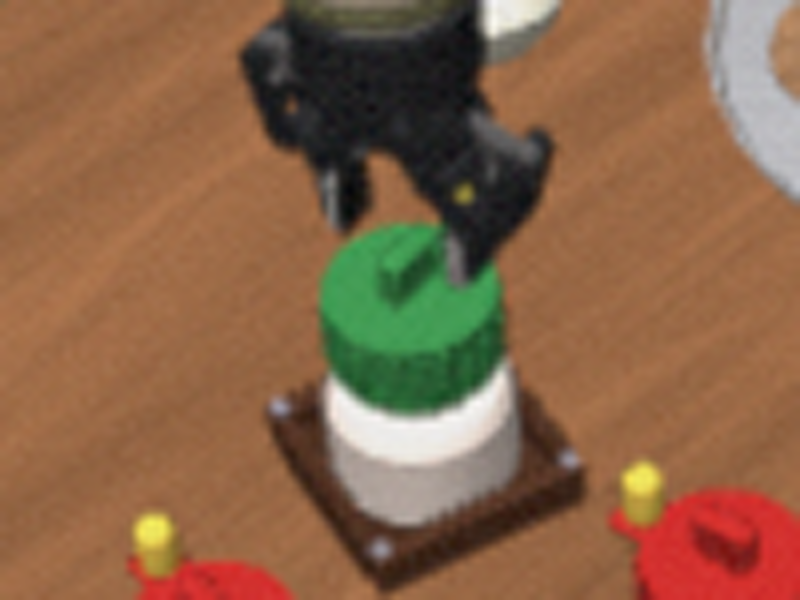

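Jaws on either side of the fin, knob clear. Final 17 mm, then close gently.

```bash
python3 -m creep '[[0,0,0,2.5,0,9,100],[0,0,0,0,0,8,100],[0,0,0,0,0,0,100],[0,0,0,0,0,0,100]]'
python3 - <<'E'
from h import *
go(.5683,.2064,.171)
E
```

```text
clock: 13.05
position: [0.5685, 0.2069, 0.173]
ee_rot: [0.619, 0.785, -0.0, -0.0]
ft_force: [0.4, 0.8, -0.1]
grip_width: 0.613
pos [0.5685 0.2069 0.173 ] yaw 103.47 tilt 0.02 grip 0.613 F [ 0.4  0.8 -0.1] t 13.05
tool shift mm [-0.4 -0.3  2. ]
```

```bash
python3 -m creep '[[0,0,0,0,0,1.5,160],[0,0,0,0,0,0,200],[0,0,0,0,0,0,230],[0,0,0,0,0,0,245],[0,0,0,0,0,0,255],[0,0,0,0,0,0,255],[0,0,0,0,0,0,255]]' 30
python3 - <<'E'
from h import *
go(.5683,.2064,.171)
b,_=camera("side");print(rimrow(b))
cv2.imwrite("pics/c14.png",cv2.resize(b[195:275,230:330],(800,600),interpolation=cv2.INTER_CUBIC))
E
```

```text
clock: 13.75
position: [0.5686, 0.2069, 0.1717]
ee_rot: [0.619, 0.785, 0.0, 0.0]
ft_force: [-0.4, 0.3, 1.7]
grip_width: 0.129
pos [0.5686 0.2069 0.1717] yaw 103.47 tilt 0.02 grip 0.129 F [-0.4  0.3  1.7] t 13.75
tool shift mm [-0.4 -0.4  0.7]
(np.float64(248.78900751520936), 12)
```

View pics/c14.png

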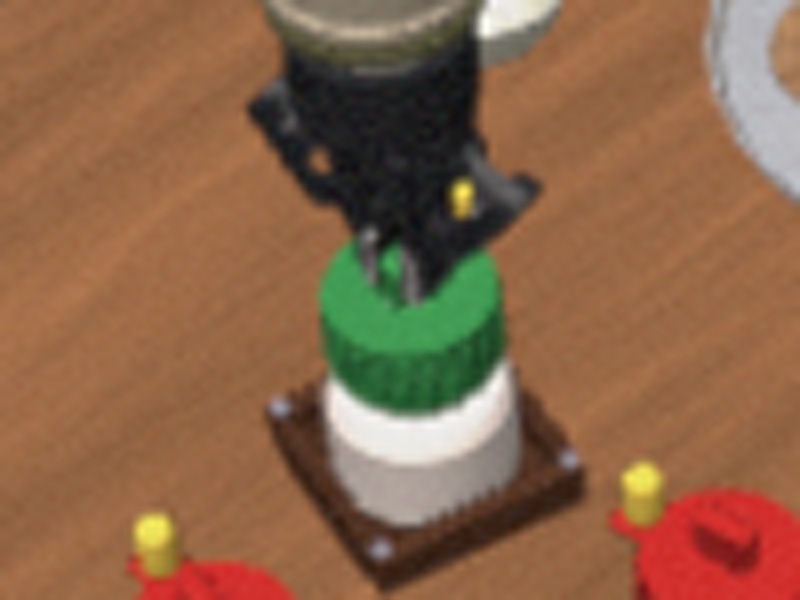

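Opening ≈ 11 mm: fin held (seen between the pads at crop (395,275)). Gentle test lift.

```bash
python3 -m creep '[[0,0,0,0,0,-1,255],[0,0,0,0,0,-1,255],[0,0,0,0,0,-1,255],[0,0,0,0,0,0,255]]'
python3 -m creep '[[0,0,0,0,0,-1,255],[0,0,0,0,0,-1,255],[0,0,0,0,0,0,255]]'
```

```text
clock: 14.2
position: [0.5685, 0.2069, 0.1746]
ee_rot: [0.619, 0.785, -0.0, 0.0]
ft_force: [0.9, -0.0, -0.5]
grip_width: 0.131
clock: 14.5
position: [0.5686, 0.2069, 0.1767]
ee_rot: [0.619, 0.785, -0.0, 0.0]
ft_force: [0.1, -0.4, 0.3]
grip_width: 0.134
```

5 mm up with no pull-back. Continue and look.

```bash
python3 -m creep '[[0,0,0,0,0,-2,255],[0,0,0,0,0,-3,255],[0,0,0,0,0,-3,255],[0,0,0,0,0,0,255]]'
python3 - <<'E'
from h import *
go(.5683,.2064,.171)
b,_=camera("side");print(rimrow(b))
cv2.imwrite("pics/c15.png",cv2.resize(b[195:275,230:330],(800,600),interpolation=cv2.INTER_CUBIC))
E
```

```text
clock: 14.9
position: [0.5686, 0.207, 0.1852]
ee_rot: [0.619, 0.785, 0.0, 0.0]
ft_force: [0.1, -0.1, -0.3]
grip_width: 0.136
pos [0.5686 0.207  0.1852] yaw 103.47 tilt 0.03 grip 0.136 F [ 0.1 -0.1 -0.3] t 14.9
tool shift mm [-0.5 -0.5 14.2]
(np.float64(246.47462225274725), 12)
```

View pics/c15.png

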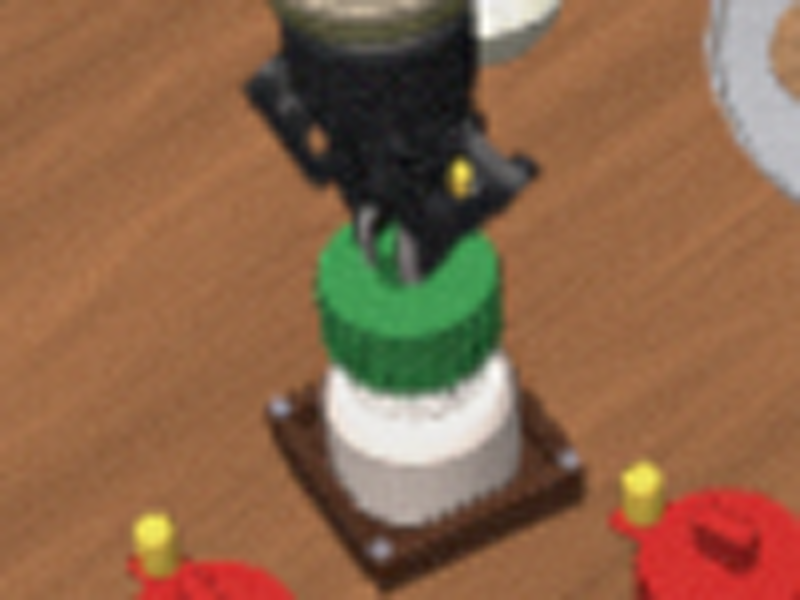

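Cap rises with the tool (rim edge +2.3 px ≈ 13 mm). Lift it clear.

```bash
python3 -m creep '[[0,0,0,0,0,-5,255],[0,0,0,0,0,-8,255],[0,0,0,0,0,-12,255],[0,0,0,0,0,-15,255],[0,0,0,0,0,-20,255],[0,0,0,0,0,-20,255],[0,0,0,0,0,-10,255],[0,0,0,0,0,0,255]]' 40
python3 - <<'E'
from h import *
go(.609,-.126,.275)
b,_=camera("side")
cv2.imwrite("pics/c16.png",cv2.resize(b[170:275,230:370],(800,600),interpolation=cv2.INTER_CUBIC))
E
```

```text
clock: 15.75
position: [0.569, 0.2073, 0.2766]
ee_rot: [0.619, 0.785, 0.001, 0.001]
ft_force: [0.3, 0.9, -1.2]
grip_width: 0.132
pos [0.569  0.2073 0.2766] yaw 103.46 tilt 0.16 grip 0.132 F [ 0.3  0.9 -1.2] t 15.75
tool shift mm [-333.5  -38.7    1.4]
```

View pics/c16.png

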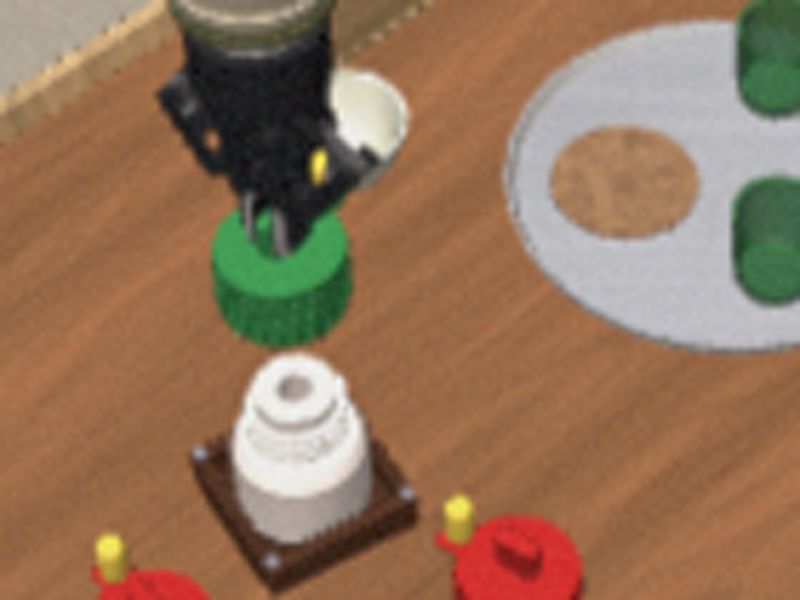

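Cap hangs level and clear of the neck. Before carrying, refine the coaster centre and check clearance to the cups.

```bash
python3 - <<'E'
from h import *
t=cv2.imread("pics/top0.png");s=cv2.imread("pics/side0.png")
# cups
for n,img,box in(("top",t,(325,170,410,250)),("side",s,(340,160,400,230))):
    B,_=blobs(img,(45,60,20),(90,255,200),box,25);print(n,[(c,st[4],onplane(n,*c,.04)[:2].round(3)) for c,st in B])
# cork ellipse
def cork(img,box,n):
    h=cv2.cvtColor(img,cv2.COLOR_BGR2HSV);m=cv2.inRange(h,(5,60,80),(25,200,255));k=np.zeros_like(m);x0,y0,x1,y1=box;k[y0:y1,x0:x1]=m[y0:y1,x0:x1]
    cn=max(cv2.findContours(k,0,cv2.CHAIN_APPROX_NONE)[0],key=cv2.contourArea);e=cv2.fitEllipse(cn)
    print(n,"cork",e,onplane(n,*e[0],.008).round(4))
    W=np.array([onplane(n,*q[0],.008)[:2] for q in cn]);print("extent",np.ptp(W,0))
cork(t,(338,184,370,212),"top");cork(s,(322,188,356,214),"side")
# tray: grey mask ellipse
h=cv2.cvtColor(t,cv2.COLOR_BGR2HSV);m=cv2.inRange(h,(0,0,120),(180,45,255));k=np.zeros_like(m);k[168:252,322:410]=m[168:252,322:410]
cn=max(cv2.findContours(k,0,cv2.CHAIN_APPROX_NONE)[0],key=cv2.contourArea);cn=cv2.convexHull(cn);e=cv2.fitEllipse(cn);print("tray",e,onplane("top",*e[0],.012))
E
```

```text
top [((np.float64(388.86), np.float64(200.25)), 205, array([ 0.597, -0.27 ])), ((np.float64(381.51), np.float64(222.67)), 206, array([ 0.505, -0.241])), ((np.float64(355.47), np.float64(227.43)), 206, array([ 0.484, -0.137]))]
side [((np.float64(370.06), np.float64(195.38)), 812, array([ 0.523, -0.212]))]
top cork ((353.11175537109375, 197.46766662597656), (23.4259033203125, 24.352983474731445), 106.56358337402344) [ 0.6107 -0.1274  0.008 ]
extent [0.0965601  0.09892141]
side cork ((338.7490539550781, 201.279052734375), (18.462757110595703, 25.11162567138672), 93.45709228515625) [ 0.6078 -0.1248  0.008 ]
extent [0.10274377 0.10114668]
tray ((365.28704833984375, 209.9451141357422), (73.69170379638672, 75.0096435546875), 113.55207061767578) [ 0.55949408 -0.17767816  0.012     ]
```

Coaster ≈ (0.609, −0.126); 72 mm from the tray's centre (70 expected). Nearest cup 125 mm away, so knob and hand stay clear. Carry across.

```bash
python3 -m creep '[[0,0,0,-20,-2.4,0,255],[0,0,0,-40,-4.8,0,255],[0,0,0,-48,-5.6,0,255],[0,0,0,-48,-5.6,0,255],[0,0,0,-48,-5.6,0,255],[0,0,0,-48,-5.6,0,255],[0,0,0,-42,-4.8,0,255],[0,0,0,-28,-3.2,0,255]]'
python3 -m creep '[[0,0,0,-11.5,-1.1,10,255],[0,0,0,0,0,20,255],[0,0,0,0,0,30,255],[0,0,0,0,0,30,255],[0,0,0,0,0,20,255],[0,0,0,0,0,10,255],[0,0,0,0,0,0,255],[0,0,0,0,0,0,255]]'
python3 - <<'E'
from h import *
go(.609,-.126,.095)
b,_=camera("side")
cv2.imwrite("pics/c17.png",cv2.resize(b[140:245,280:420],(800,600),interpolation=cv2.INTER_CUBIC));cv2.imwrite("pics/s17.png",b)
E
```

```text
clock: 16.6
position: [0.6064, -0.1194, 0.2731]
ee_rot: [0.621, 0.784, -0.001, -0.001]
ft_force: [-0.3, -0.2, -0.5]
grip_width: 0.13
clock: 17.4
position: [0.6089, -0.1259, 0.1553]
ee_rot: [0.619, 0.785, 0.0, 0.0]
ft_force: [0.3, 0.6, -0.1]
grip_width: 0.132
pos [ 0.6089 -0.1259  0.1553] yaw 103.51 tilt 0.04 grip 0.132 F [ 0.3  0.6 -0.1] t 17.4
tool shift mm [-0.2 -0.  60.3]
```

View pics/c17.png

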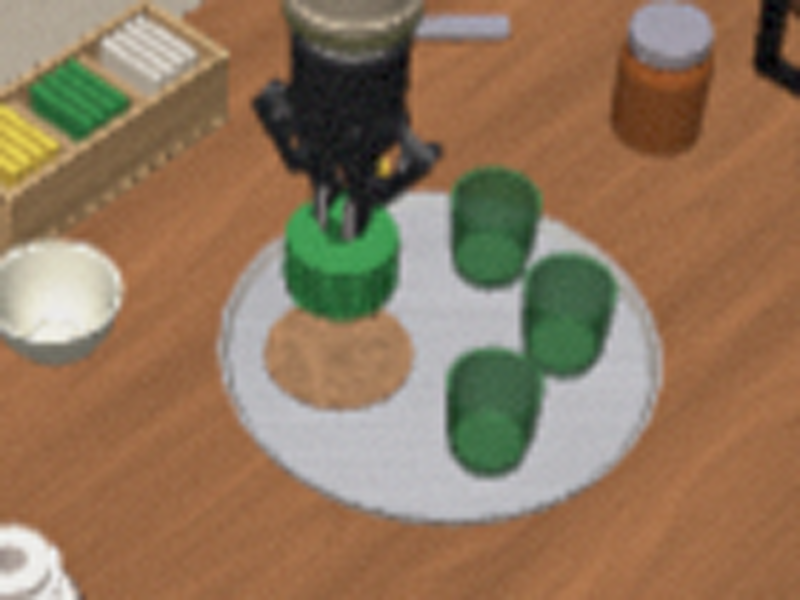

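Cap hangs directly over the coaster (cap (342,260), cork centre (340,355) in the crop), upright, cups clear. Lower, slowly at the end.

```bash
python3 -m creep '[[0,0,0,0,0,15,255],[0,0,0,0,0,20,255],[0,0,0,0,0,15,255],[0,0,0,0,0,8,255],[0,0,0,0,0,3,255],[0,0,0,0,0,0,255],[0,0,0,0,0,0,255]]'
python3 - <<'E'
from h import *
go(.609,-.126,.085)
b,_=camera("side")
cv2.imwrite("pics/c18.png",cv2.resize(b[165:235,300:393],(800,600),interpolation=cv2.INTER_CUBIC))
E
```

```text
clock: 18.15
position: [0.609, -0.1265, 0.0943]
ee_rot: [0.619, 0.785, 0.0, 0.0]
ft_force: [-0.9, 0.1, -1.1]
grip_width: 0.13
pos [ 0.609  -0.1265  0.0943] yaw 103.47 tilt 0.06 grip 0.13 F [-0.9  0.1 -1.1] t 18.15
tool shift mm [0.5 0.1 9.3]
```

View pics/c18.png

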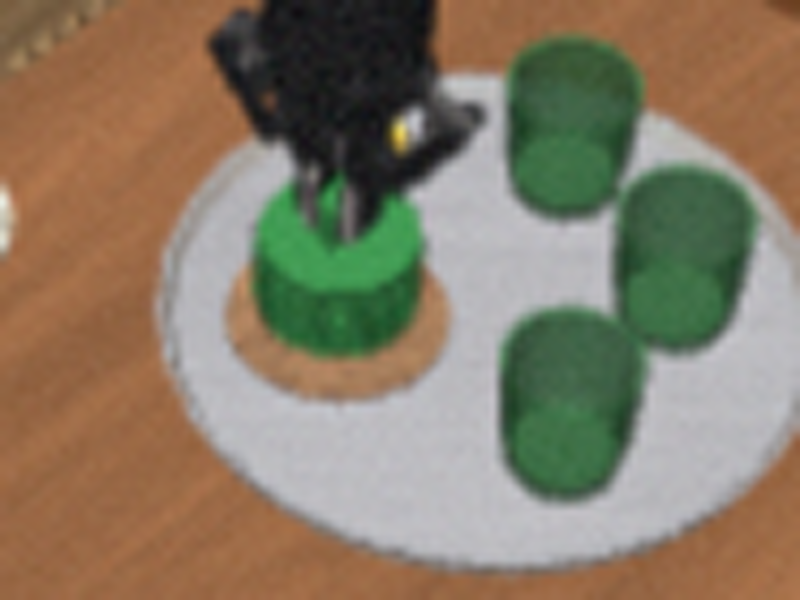

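Cap just above the cork, well centred (crop (338,265) over cork (338,315)). Lowering in 1–2 mm rows.

```bash
python3 -m creep '[[0,0,0,0,0,2,255],[0,0,0,0,0,2,255],[0,0,0,0,0,1,255],[0,0,0,0,0,1,255],[0,0,0,0,0,0,255]]'
python3 -m creep '[[0,0,0,0,0,1,255],[0,0,0,0,0,1,255],[0,0,0,0,0,0,255]]'
```

```text
clock: 18.7
position: [0.6085, -0.1265, 0.0875]
ee_rot: [0.619, 0.785, -0.0, -0.0]
ft_force: [0.5, 0.2, -0.6]
grip_width: 0.13
clock: 19.0
position: [0.6085, -0.1265, 0.0854]
ee_rot: [0.619, 0.785, -0.0, -0.0]
ft_force: [0.1, 0.3, -1.0]
grip_width: 0.125
```

```bash
python3 -m creep '[[0,0,0,0,0,0.7,255],[0,0,0,0,0,0,255]]'
```

```text
clock: 19.2
position: [0.6086, -0.1265, 0.0849]
ee_rot: [0.619, 0.785, -0.0, 0.0]
ft_force: [-0.6, -0.4, -1.3]
grip_width: 0.128
```

```bash
python3 -m creep '[[0,0,0,0,0,0.7,255],[0,0,0,0,0,0,255]]'; python3 -m creep '[[0,0,0,0,0,0.7,255],[0,0,0,0,0,0,255]]'
```

```text
clock: 19.4
position: [0.6086, -0.1264, 0.0848]
ee_rot: [0.619, 0.785, -0.0, 0.0]
ft_force: [-2.8, 0.5, 4.5]
grip_width: 0.131
clock: 19.6
position: [0.6087, -0.1263, 0.0847]
ee_rot: [0.619, 0.785, -0.0, 0.0]
ft_force: [-5.8, 1.1, 11.7]
grip_width: 0.128
```

Contact felt (≈5–12 N at z 0.0847, expected 0.085). Ease off, then open gently.

```bash
python3 -m creep '[[0,0,0,0,0,-1.2,255],[0,0,0,0,0,0,255],[0,0,0,0,0,0,215],[0,0,0,0,0,0,200],[0,0,0,0,0,0,180],[0,0,0,0,0,0,160],[0,0,0,0,0,0,160]]' 20
python3 - <<'E'
from h import *
go(.609,-.126,.085)
b,_=camera("side")
cv2.imwrite("pics/c19.png",cv2.resize(b[165:235,300:393],(800,600),interpolation=cv2.INTER_CUBIC))
E
```

```text
clock: 20.3
position: [0.6086, -0.1265, 0.0847]
ee_rot: [0.619, 0.785, 0.0, 0.0]
ft_force: [-0.5, -0.8, 0.3]
grip_width: 0.371
pos [ 0.6086 -0.1265  0.0847] yaw 103.46 tilt 0.0 grip 0.371 F [-0.5 -0.8  0.3] t 20.3
tool shift mm [ 0.4  0.5 -0.3]
```

View pics/c19.png

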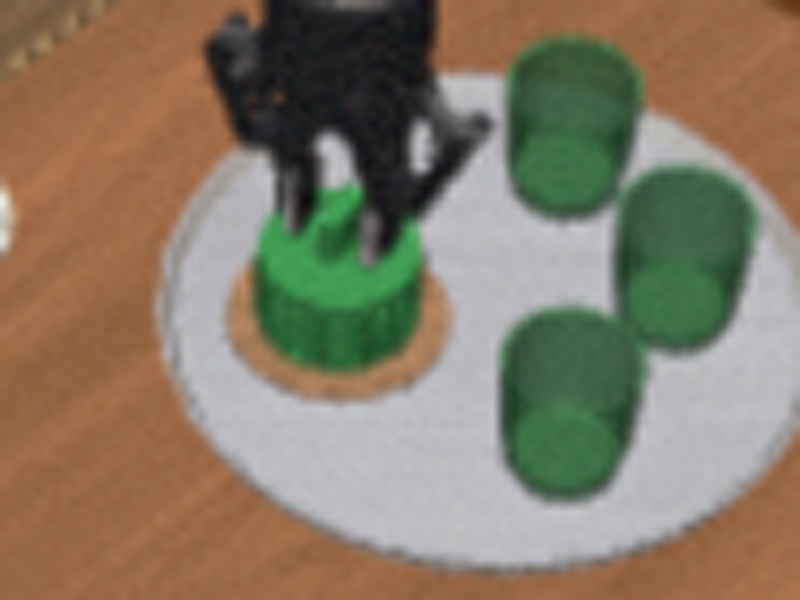

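Released: the jaws stand free either side of the fin, cap level on the cork. Rise straight up, then aside (towards −x) for the final check.

```bash
python3 -m creep '[[0,0,0,0,0,-5,160],[0,0,0,0,0,-20,160],[0,0,0,0,0,-40,160],[0,0,0,0,0,-40,160],[0,0,0,0,0,-40,160],[0,0,0,0,0,-30,160],[0,0,0,45,0,0,160],[0,0,0,45,0,0,160]]'
python3 -m creep '[[0,0,0,45,0,0,160],[0,0,0,45,0,0,160],[0,0,0,45,0,0,160],[0,0,0,0,0,0,160],[0,0,0,0,0,0,160]]'
python3 - <<'E'
from h import *
go(.609,-.126,.085)
b,_=camera("side");t,d=camera("top");np.save("pics/t20.npy",d)
cv2.imwrite("pics/s20.png",b);cv2.imwrite("pics/t20.png",t)
cv2.imwrite("pics/c20.png",np.hstack([cv2.resize(t[160:260,310:410],(400,400)),cv2.resize(b[150:250,300:400],(400,400))]))
E
```

```text
clock: 21.15
position: [0.5878, -0.0388, 0.261]
ee_rot: [0.62, 0.784, 0.001, 0.001]
ft_force: [1.1, 1.5, -0.4]
grip_width: 0.373
clock: 21.65
position: [0.5559, 0.0935, 0.2602]
ee_rot: [0.618, 0.786, 0.0, 0.0]
ft_force: [-0.6, -0.3, -0.9]
grip_width: 0.37
pos [0.5559 0.0935 0.2602] yaw 103.62 tilt 0.05 grip 0.37 F [-0.6 -0.3 -0.9] t 21.65
tool shift mm [-2.257e+02 -2.000e-01  1.754e+02]
```

View pics/c20.png

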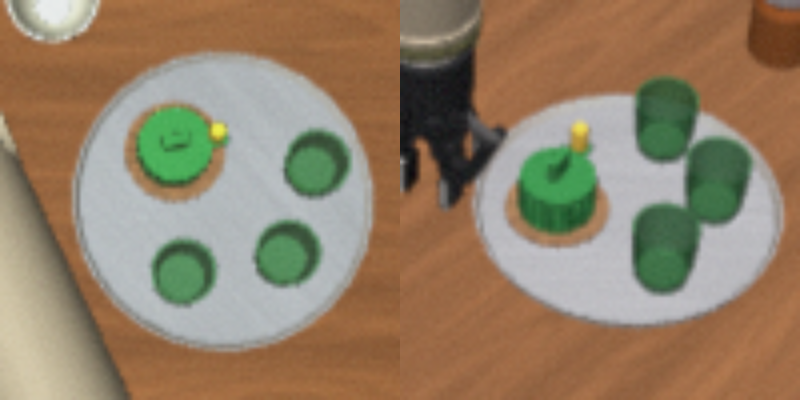

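```bash
python3 - <<'E'
from h import *
t=cv2.imread("pics/t20.png");t0=cv2.imread("pics/top0.png");s=cv2.imread("pics/s20.png")
h=cv2.cvtColor(t,cv2.COLOR_BGR2HSV);m=cv2.inRange(h,(45,120,60),(80,255,255));k=np.zeros_like(m);k[182:212,340:368]=m[182:212,340:368]
o=cv2.morphologyEx(k,cv2.MORPH_CLOSE,np.ones((5,5)));o=cv2.morphologyEx(o,cv2.MORPH_OPEN,cv2.getStructuringElement(cv2.MORPH_ELLIPSE,(13,13)))
e=cv2.fitEllipse(max(cv2.findContours(o,0,cv2.CHAIN_APPROX_NONE)[0],key=cv2.contourArea))
print("cap",onplane("top",*e[0],.055)[:2])
Bt,_=blobs(t,(22,120,100),(34,255,255),(355,185,375,200),5);Bs,_=blobs(s,(22,120,100),(34,255,255),(335,175,355,192),5)
print("knob mid",tri(Bt[0][0],Bs[0][0]),"expect z .069")
P=cloud("top",np.load("pics/t20.npy"));Q=P[cv2.erode(o,np.ones((3,3)))>0];Q=Q[np.abs(Q[:,2]-np.median(Q[:,2]))<.008]
A=np.linalg.lstsq(np.c_[Q[:,:2],np.ones(len(Q))],Q[:,2],rcond=None)[0];print("top z",np.median(Q[:,2]),"slope",A[:2])
for n,img in(("before",t0),("after",t)):
    B,_=blobs(img,(45,60,20),(90,255,200),(346,190,410,250),60);print(n,[(c,x[4]) for c,x in B])
E
```

```text
cap [ 0.6089931  -0.12500829]
knob mid (array([ 0.62054361, -0.16710294,  0.06713146]), np.float64(0.002055836798020103)) expect z .069
top z 0.05610642774397194 slope [-0.01830507  0.00495078]
before [((np.float64(388.86), np.float64(200.25)), 205), ((np.float64(381.51), np.float64(222.67)), 206), ((np.float64(355.47), np.float64(227.43)), 206)]
after [((np.float64(353.81), np.float64(197.01)), 246), ((np.float64(388.91), np.float64(200.22)), 206), ((np.float64(381.53), np.float64(222.68)), 208), ((np.float64(355.5), np.float64(227.42)), 204)]
```

Cap at (0.609, −0.125), within 2–3 mm of the coaster's centre; its top is at z 0.056 (0.055 expected) and it is level to 0.02 rad. The cups have not moved. The robot touches nothing, so I hand in.

```bash
python3 - <<'E'
from workcell import *
print(hand_in()); 
E
```

```text
the job is handed in; nothing more can be done
None
```

The green cap is unscrewed, lifted off and standing fin-up on the cork coaster, and the job was handed in at about 22 s. The hand-in gives no verdict, so the result below rests on my own checks.

**What I did:** With closed fingers I pushed the yellow knob about 705° anticlockwise until the cap stopped climbing, at roughly 17 mm. Wrist-force readings taken during the push were about 2 N or less. I then pinched the fin, and the test lift met no resistance. I carried the cap over, set it down with a brief press of about 12 N, released it and backed away.

**Last checks:**
- **Position:** the cap centre is at (0.609, −0.125), 2–3 mm from the measured coaster centre.
- **Height and level:** the cap top is at z 0.056 m against 0.055 expected, and it is level to about 0.02 rad.
- **Other objects:** the three cups are at the same pixels as at the start. I did not measure the jar, bowl, kettle or teapot again, but the arm never came near them below 0.25 m.
- **Contact:** the gripper is well clear of everything and the force readings are at noise level.

The only disagreements were the two cameras differing by about 3–4 mm on the coaster, and the knob reading 2 mm lower than expected. Both are about what the 2 mm calibration allows.

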